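Put the fired lids on their jars

TASK

Four terracotta jars and their lids (small round, large round, square and oval) stand and lie mixed up on the bench: put every lid, knob up, on the jar of its own shape and size, lined up with the jar and sitting flat on the rim all round. Set the lids down gently, never letting one drop, and leave the jars, the mug and the glaze tub where they stand.

Things in the scene. Friction and masses are not known exactly. Their poses are not given: they have to be found in the camera images.
- jar_small: Small round terracotta jar, outside 68 mm in diameter, 72 high, wall 6, mouth 56. Upright on the table, open top, loose. Origin at the centre of its underside (on the table), z up.
- jar_large: Large round terracotta jar, outside 96 mm in diameter, 62 high, wall 6, mouth 84. Upright on the table, open top, loose. Origin at the centre of its underside (on the table), z up.
- jar_square: Square terracotta jar, outside 84 x 84 mm, 66 high, wall 6, mouth 72 x 72. x and y along its sides. Upright on the table, open top, loose. Origin at the centre of its underside (on the table), z up.
- jar_oval: Oval terracotta jar (straight long sides, half-round ends), outside 116 mm long along its x, 76 wide along its y, 58 high, wall 6, mouth 104 x 64. Upright on the table, open top, loose. Origin at the centre of its underside (on the table), z up.
- lid_small: Small round terracotta lid (mm; 70 to 120 g). Lies loose, knob up. From the bottom: foot 38 in diameter, 7 high (9 to spare all round in the mouth); plate 78 in diameter, 8 thick; central round knob 22 in diameter, 24 high. Origin: centre of the foot's underside, z up; plate top at 15, knob top at 39. Seated, the origin is 7 below the rim.
- lid_large: Large round terracotta lid (mm; 120 to 220 g). Lies loose, knob up. From the bottom: foot 66 in diameter, 7 high (9 to spare all round in the mouth); plate 104 in diameter, 8 thick; central round knob 22 in diameter, 24 high. Origin: centre of the foot's underside, z up; plate top at 15, knob top at 39. Seated, the origin is 7 below the rim.
- lid_square: Square terracotta lid (mm; 120 to 220 g). Lies loose, knob up. From the bottom: foot 54 x 54, 7 high (9 to spare all round in the mouth); plate 92 x 92, sides along its x and y, 8 thick; central bar knob 40 along x, 14 along y, 24 high. Origin: centre of the foot's underside, z up; plate top at 15, knob top at 39. Seated, the origin is 7 below the rim. Fits at any quarter turn.
- lid_oval: Oval terracotta lid (mm; 130 to 230 g). Lies loose, knob up. From the bottom: foot 86 x 46, 7 high (9 to spare all round in the mouth); plate 124 along its x, 84 along its y, half-round ends, 8 thick; central bar knob 40 along x, 14 along y, 24 high. Origin: centre of the foot's underside, z up; plate top at 15, knob top at 39. Seated, the origin is 7 below the rim. Fits either way round.
- mug: White ceramic mug, 80 mm in diameter, 90 high, with a handle, at the left of the work; a bystander. Origin at the centre of its underside.
- tub: White plastic glaze tub with a blue cap, 114 mm in diameter at the cap, 120 high, at the right of the work; a bystander. Origin at the centre of its underside.

How it is judged:
By the outcome, as a careful person would: the job done as asked, in the order asked, and still so for the second after the job is handed in, with the robot touching nothing.
It also fails if it takes over 109 s, if anything falls off the work surface, if the arm or the gripper's body presses on something with over 40 N, if the wrist force passes 120 N, or if a joint passes its speed limit or range.

ROBOT

A 6-joint arm with a two-finger parallel gripper is mounted at the origin on the work surface. World frame = base frame: x ahead of the robot, y to its left, z up, the work surface at z = 0. Lengths are in m, angles in rad, forces in N, time in s.
With the tool pointing down it reaches from about 0.4 to 0.925 m from the base axis. Payload 12.5 kg.
Tool frame: the origin (TCP) lies where the fingers leave the gripper's body, on its centre line; the fingertips stand 78 mm ahead of it and the grasp point (between the pads) lies 59 mm ahead of it; z points along the fingers, y is the line along which they close (so a half turn about z gives the same grasp; the last joint's range is limited). The gripper opens to 95 mm and grips with 3 to 60 N. Pads are 20 mm wide; open, the fingers measure 119 mm over their backs; the gripper's body (75 mm by 180 mm) begins 59 mm behind the grasp point.
Start: joints at [-1.24, 0.491, 1.559, -0, 1.092, -0.106], TCP at [0.264, -0.566, 0.292] pointing down, gripper open.
Joint ranges: [-3.1, 3.1], [-0.84, 2.19], [0.05, 2.79], [-1.13, 4.28], [0.06, 2.93], [-2.69, 2.69]. Speed limits (rad/s): [2.22, 2.22, 2.79, 3.14, 3.14, 3.14].

INTERFACE

Orientations are given as a unit quaternion [w, x, y, z].
In Python, from workcell import manip gives the robot as it stands. The module is installed in compiled form; this text tells all that it offers.
- The arm moves only by the shell command python3 -m pendant 'ROWS'. ROWS is JSON, a list that holds one entry, the list of rows, each a list of 5 numbers: the opening, from 0 (shut) to 1 (fully open), then the shift along the tool's x, y, z each as a share of 0.5 m, from -1 to 1, then the turn about the tool's z as a share of pi/2 rad, from -1 to 1. A call has 1 to 10 rows; each row is the pose to reach, as a shift and turn from the pose commanded when the call began, along the tool's axes at that moment; what a row does not reach only later rows make up. A row lasts 1/8 s, in which the tool goes at most 62.5 mm and 10.7 degrees, less where a joint would pass 70% of its speed; a pose out of reach is approached as far as the arm can. A call with a number of a shift or a turn outside -1 to 1 is refused whole. A call with a gripper value outside its range is refused whole. The fingers move at their own pace and stop on an object; the grip force is fixed at half the most. Time passes only in rows, so rows that repeat a pose let the fingers close. It gives the time, the measured TCP pose, the force, the opening and the grip force at its end, in the units of the state.
- manip.get_state(): the state, without advancing time (a new reading comes with each control period).
- manip.capture(name): name is "scene" or "top" or "wrist"; returns a dict with "img" (420x560x3 uint8, red, green, blue), "fx", "fy", "cx", "cy" (pixels), "k1" (the pictures are not rectified: a ray, as slopes to the right and down, at radius r is drawn at 1 + k1 r^2 times it, then the intrinsics apply), "pose" (4x4, takes a point from camera to world coordinates). Camera axes: x right, y down, z forward; pixel columns grow to the right and rows downward; lengths in m; the calibration is good to about 2 mm. A picture is of the moment at which its call begins. There is no depth.
- manip.finish_job(): hands the job in; it is judged then, once.
The state is a dict: "time": time; "qpos": joint angles; "joint_vel": joint speeds; "tau": joint torques, N m; "eef_pos": TCP position; "ee_rot": TCP orientation; "ft_force": force on the tool from outside, world axes, zero at the start; "torque": the same for the moment, N m; "gripper_width": finger opening in m; "gripper_force": force on a finger pad.
Only numpy, scipy, OpenCV 4.12 (cv2) and the standard library are available. Lean on these libraries where they do the work, as an engineer would, in place of code of your own. Each camera call takes 0.05 s, during which the arm holds its last target. There are 200 camera calls.

## Working session

There is one attempt and no reset: what is moved stays moved. The work goes in short steps, Python scripts to look and compute and a shell command to move; the robot and the scene stay as the last step left them, time stands still between calls to the robot, and variables do not carry over. Pictures are saved under pics/ and viewed, at most 14 in all, crops included, and the job is handed in when it is done.

```bash
mkdir -p pics; python3 - <<'E'
from workcell import manip
import cv2,numpy as np,pickle
for n in("scene","top"):
    c=manip.capture(n);pickle.dump(c,open(f"pics/{n}0.pkl","wb"))
    cv2.imwrite(f"pics/{n}0.png",cv2.resize(c["img"][:,:,::-1],(800,600)))
    print(n,c["fx"],c["cx"],c["cy"],c["k1"],np.round(c["pose"],3).tolist())
s=manip.get_state();print(s["time"],s["eef_pos"],s["ee_rot"],s["gripper_width"])
E
```

```text
scene 379.0365696311008 283.4501420280755 203.13962498030162 -0.08106904311872572 [[0.341, 0.723, -0.602, 1.244], [0.94, -0.263, 0.216, -0.246], [-0.002, -0.639, -0.769, 0.915], [0.0, 0.0, 0.0, 1.0]]
top 527.1121484669058 273.3468622203421 200.49981601197277 -0.20097512271837828 [[0.013, -0.987, 0.159, 0.298], [-1.0, -0.016, -0.016, 0.008], [0.018, -0.159, -0.987, 1.58], [0.0, 0.0, 0.0, 1.0]]
0.1 [ 0.26435253 -0.56617648  0.29174885] [-4.71536127e-04  9.76247703e-01  2.16656865e-01 -5.87564715e-05] 0.09495468173146558
```

View pics/top0.png

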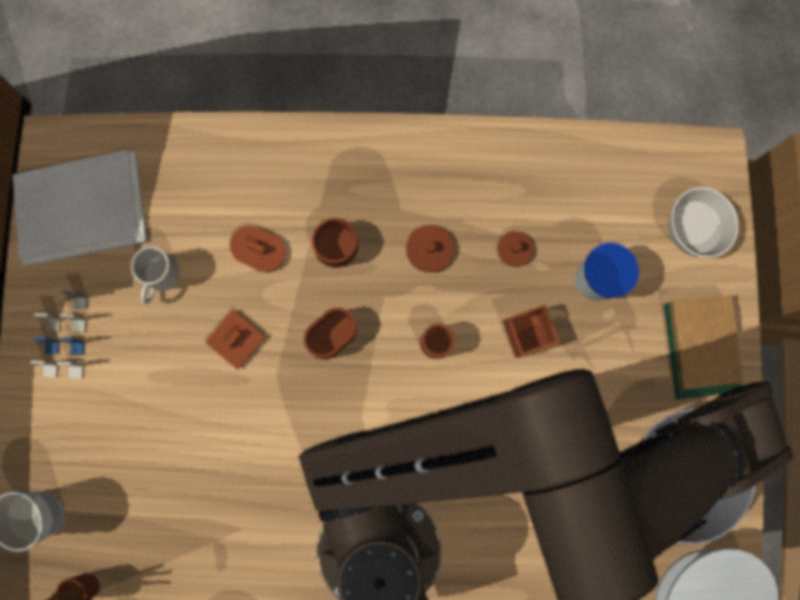

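View pics/scene0.png

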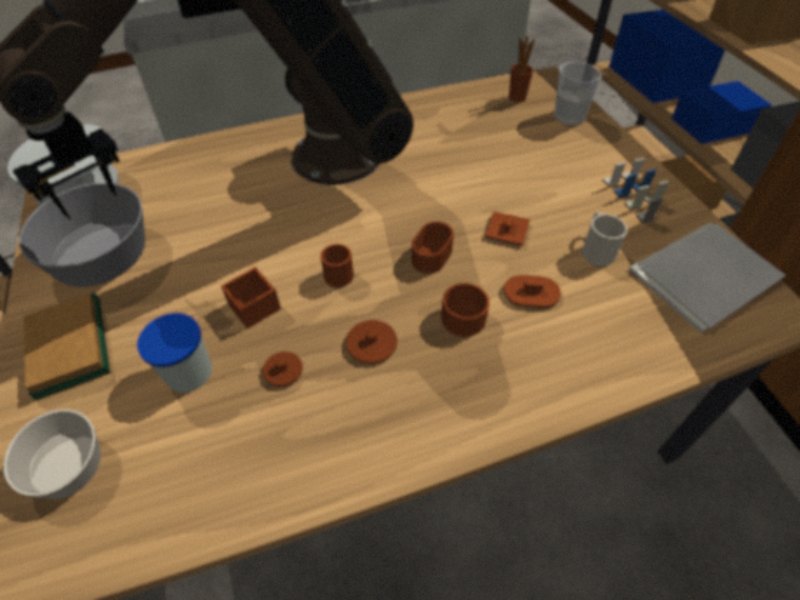

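The top picture (800x600) shows the oval lid at (258,248), large jar (335,242), large lid (431,248), small lid (516,248), square lid (237,338), oval jar (331,332), small jar (437,340) and square jar (531,331). The scene picture agrees with this. Next I fit each object's silhouette in both views.

```bash
cat > h.py <<'E'
import numpy as np,cv2,pickle
from scipy.optimize import minimize
S=8 # subpixel shift scale
def proj(c,P):
    T=np.linalg.inv(c["pose"]);Q=P@T[:3,:3].T+T[:3,3]
    s=Q[:,:2]/Q[:,2:];s=s*(1+c["k1"]*(s**2).sum(1,keepdims=True))
    return s*[c["fx"],c["fy"]]+[c["cx"],c["cy"]]
def pix2w(c,uv,z):
    s=(np.array(uv,float)-[c["cx"],c["cy"]])/[c["fx"],c["fy"]];d=s.copy()
    for _ in range(20): s=d/(1+c["k1"]*(s@s))
    r=c["pose"][:3,:3]@np.r_[s,1];o=c["pose"][:3,3];return o+r*(z-o[2])/r[2]
t=np.linspace(0,2*np.pi,48,endpoint=False)
circ=lambda d:np.c_[np.cos(t),np.sin(t)]*d/2
rect=lambda a,b:np.array([[a,b],[-a,b],[-a,-b],[a,-b]])/2
def oval(L,W): p=circ(W);p[:,0]+=np.sign(np.cos(t))*(L-W)/2;return p
rk=(circ(22),15,39);bk=(rect(40,14),15,39)
M={"jar_small":[(circ(68),0,72)],"jar_large":[(circ(96),0,62)],"jar_square":[(rect(84,84),0,66)],"jar_oval":[(oval(116,76),0,58)],
"lid_small":[(circ(38),0,7),(circ(78),7,15),rk],"lid_large":[(circ(66),0,7),(circ(104),7,15),rk],
"lid_square":[(rect(54,54),0,7),(rect(92,92),7,15),bk],"lid_oval":[(oval(86,46),0,7),(oval(124,84),7,15),bk]}
def draw(c,n,p,z0=0,shape=(420,560),k=4):
    m=np.zeros((shape[0]*k,shape[1]*k),np.uint8);R=np.array([[np.cos(p[2]),-np.sin(p[2])],[np.sin(p[2]),np.cos(p[2])]])
    for o,a,b in M[n]:
        q=o/1000@R.T+p[:2];P=np.vstack([np.c_[q,np.full(len(q),z0+h/1000)] for h in(a,b)])
        h=cv2.convexHull((proj(c,P)+.5).astype(np.float32)*k-.5)
        cv2.fillPoly(m,[np.round(h*16).astype(np.int32)],255,shift=4)
    return cv2.resize(m,(shape[1],shape[0]),interpolation=cv2.INTER_AREA)/255.
def seg(c):
    I=c["img"].astype(float);r,g,b=I[...,0],I[...,1],I[...,2]
    return r,g,b
def mask(c):
    h=cv2.cvtColor(c["img"],cv2.COLOR_RGB2HSV);H=h[...,0].astype(int)
    m=((H<=9)|(H>172))&(h[...,1]>110)
    return cv2.morphologyEx(m.astype(np.uint8),cv2.MORPH_OPEN,np.ones((2,2))).astype(float)
def fit(cs,n,p0,z0=0,yaw=True):
    ws=[]
    for c in cs:
        m=draw(c,n,p0,z0);w=cv2.dilate((m>0).astype(np.uint8),np.ones((13,13)));ws.append((c,mask(c),w))
    def cost(v):
        p=[v[0],v[1],v[2] if yaw else 0]
        return sum(((draw(c,n,p,z0)-m)**2*w).sum()/(m*w).sum() for c,m,w in ws)
    best=None
    for y in (np.linspace(0,np.pi,7)[:-1] if yaw and len(p0)>2 and p0[2]==0 else [p0[2]]):
        x0=np.array([p0[0],p0[1],y]);sx=np.vstack([x0,x0+[.008,0,0],x0+[0,.008,0],x0+[0,0,.25]])
        r=minimize(cost,x0,method="Nelder-Mead",options=dict(initial_simplex=sx,xatol=1e-4,fatol=1e-5,maxiter=200))
        if best is None or r.fun<best.fun: best=r
    return best
E
python3 - <<'E'
from h import *
T=pickle.load(open("pics/top0.pkl","rb"));C=pickle.load(open("pics/scene0.pkl","rb"))
G={"lid_oval":(258,248),"jar_large":(335,242),"lid_large":(431,248),"lid_small":(516,248),"lid_square":(237,338),"jar_oval":(331,332),"jar_small":(437,340),"jar_square":(531,331)}
cv2.imwrite("pics/m.png",np.hstack([cv2.resize(mask(c)*255,(400,300)) for c in(T,C)]))
for n,g in G.items():
    w=pix2w(T,np.array(g)*.7,.04)
    o=[]
    for cs in([T],[C],[T,C]):
        r=fit(cs,n,[w[0],w[1],0],yaw=not("small" in n or "large" in n));o.append((np.round(r.x[:2]*1000,1).tolist(),round(np.degrees(r.x[2]),1),round(r.fun,3)))
    print(n,o)
for g in((150,267),(611,270)):print(pix2w(T,np.array(g)*.7,.1))
E
```

```text
lid_oval [([625.4, 271.2], np.float64(73.2), np.float64(0.327)), ([693.3, 372.2], np.float64(135.4), np.float64(1.0)), ([660.8, 422.6], np.float64(246.6), np.float64(2.0))]
jar_large [([637.7, 99.4], np.float64(2.7), np.float64(1.005)), ([638.2, 111.7], np.float64(-3.0), np.float64(6.6)), ([638.6, 101.7], np.float64(5.2), np.float64(7.633))]
lid_large [([634.0, -103.9], np.float64(-1.6), np.float64(0.422)), ([636.1, -97.9], np.float64(-15.4), np.float64(4.028)), ([634.2, -99.6], np.float64(1.2), np.float64(4.466))]
lid_small [([637.0, -288.7], np.float64(1.3), np.float64(0.486)), ([636.7, -282.1], np.float64(1.1), np.float64(10.159)), ([637.0, -283.4], np.float64(-1.1), np.float64(10.677))]
lid_square [([433.1, 306.3], np.float64(51.6), np.float64(0.397)), ([412.5, 476.6], np.float64(65.0), np.float64(1.0)), ([340.6, 507.2], np.float64(-76.6), np.float64(2.0))]
jar_oval [([448.1, 69.7], np.float64(92.4), np.float64(0.769)), ([442.4, 111.3], np.float64(153.2), np.float64(7.556)), ([440.1, 104.9], np.float64(153.3), np.float64(8.502))]
jar_small [([430.6, -118.6], np.float64(7.1), np.float64(0.979)), ([430.5, -109.0], np.float64(5.0), np.float64(4.864)), ([429.3, -112.8], np.float64(5.6), np.float64(5.849))]
jar_square [([451.8, -310.4], np.float64(22.8), np.float64(0.561)), ([450.7, -309.1], np.float64(7.5), np.float64(7.528)), ([452.8, -308.5], np.float64(7.9), np.float64(8.21))]
[0.56820573 0.47274563 0.1       ]
[ 0.57706242 -0.46707222  0.1       ][ WARN:0@0.699] global loadsave.cpp:1063 imwrite_ Unsupported depth image for selected encoder is fallbacked to CV_8U.
```

View pics/m.png

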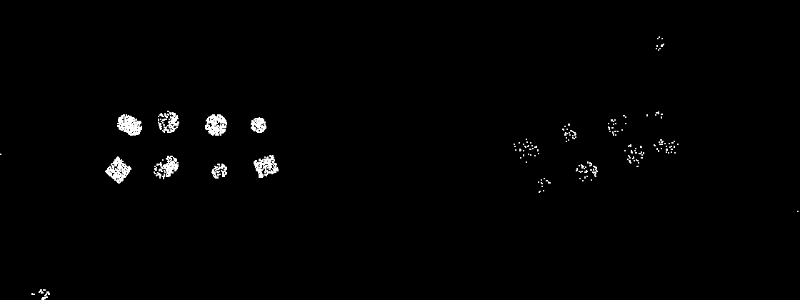

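The mask is ragged at that hue threshold, so I'll use denoised chromaticity instead.

```bash
python3 - <<'E'
from h import *
for n,pts in(("top",[(431,262),(258,262),(335,242),(400,180),(300,400),(350,200),(300,360)]),("scene",[(372,350),(465,320),(300,340),(640,350),(235,220)])):
    c=pickle.load(open(f"pics/{n}0.pkl","rb"));I=cv2.GaussianBlur(c["img"],(0,0),1.2).astype(float)
    for u,v in pts:
        a=I[int(v*.7),int(u*.7)];print(n,u,v,a.round(),round(a[0]/a[1],2),round(a[1]/a[2],2))
E
python3 - <<'E'
s=open("h.py").read()
i=s.index("def seg(c)");j=s.index("def fit(")
s=s[:i]+'''def mask(c):
    I=cv2.GaussianBlur(c["img"],(0,0),0.8).astype(float)+1
    q=I[...,0]/I[...,1]
    m=(q>c.get("th",1.75)).astype(np.uint8)
    m=cv2.morphologyEx(m,cv2.MORPH_OPEN,np.ones((3,3)));return cv2.morphologyEx(m,cv2.MORPH_CLOSE,np.ones((5,5))).astype(float)
'''+s[j:]
open("h.py","w").write(s)
E
cat > f.py <<'E'
from h import *
T=pickle.load(open("pics/top0.pkl","rb"));C=pickle.load(open("pics/scene0.pkl","rb"))
G={"lid_oval":(625,255),"jar_large":(638,103),"lid_large":(634,-103),"lid_small":(636,-285),"lid_square":(433,306),"jar_oval":(446,105),"jar_small":(430,-115),"jar_square":(451,-309)}
v=[]
for c in(T,C):
    m=(mask(c)*120).astype(np.uint8);b=c["img"][:,:,::-1].copy();b[m>0,1]=255;v.append(b)
cv2.imwrite("pics/m2.png",np.hstack([v[0][110:290,100:420],v[1][120:300,150:470]]))
for n,g in G.items():
    o=[]
    for cs in([T],[C],[T,C]):
        r=fit(cs,n,[g[0]/1e3,g[1]/1e3,0],yaw=not("small" in n or "large" in n));o.append((np.round(r.x[:2]*1000,1).tolist(),float(round(np.degrees(r.x[2]),1)),float(round(r.fun,3))))
    print(n,o)
E
python3 f.py
```

```text
top 431 262 [119.  62.  39.] 1.92 1.59
top 258 262 [139.  73.  46.] 1.9 1.59
top 335 242 [66. 35. 22.] 1.89 1.59
top 400 180 [167. 134.  96.] 1.25 1.4
top 300 400 [168. 134.  97.] 1.25 1.38
top 350 200 [153. 122.  87.] 1.25 1.4
top 300 360 [153. 122.  87.] 1.25 1.4
scene 372 350 [116.  56.  28.] 2.07 2.0
scene 465 320 [68. 33. 17.] 2.06 1.94
scene 300 340 [147. 114.  74.] 1.29 1.54
scene 640 350 [185. 146.  96.] 1.27 1.52
scene 235 220 [175. 136.  89.] 1.29 1.53
lid_oval [([628.0, 274.1], 78.2, 0.123), ([632.2, 270.6], 65.7, 0.128), ([631.4, 272.1], 68.0, 0.269)]
jar_large [([640.0, 101.0], 4.0, 0.247), ([638.6, 103.3], 6.8, 0.182), ([638.9, 102.4], 3.3, 0.429)]
lid_large [([633.9, -100.7], -2.9, 0.201), ([634.8, -100.5], 1.5, 0.143), ([633.5, -101.6], 6.6, 0.347)]
lid_small [([639.3, -282.3], 0.3, 0.322), ([637.7, -286.5], -6.8, 0.193), ([637.8, -285.0], 5.7, 0.518)]
lid_square [([436.0, 310.3], 51.0, 0.212), ([433.5, 306.8], 143.8, 0.196), ([435.7, 309.1], 53.7, 0.413)]
jar_oval [([446.9, 109.6], 119.0, 0.191), ([447.5, 105.1], -38.4, 0.145), ([446.2, 105.4], 139.6, 0.347)]
jar_small [([430.8, -112.7], 4.9, 0.342), ([429.2, -114.4], 1.2, 0.297), ([430.8, -113.1], -1.8, 0.648)]
jar_square [([458.7, -310.3], 23.8, 0.225), ([456.8, -311.0], 12.0, 0.155), ([455.6, -310.3], 15.0, 0.407)]
```

View pics/m2.png

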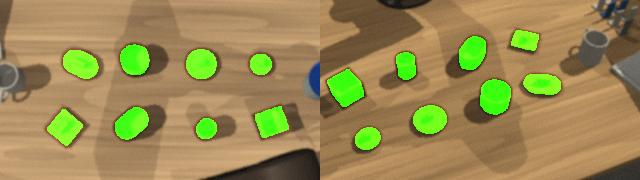

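```bash
sed -i 's/1\.75/1.43/; s/(c\["img"\],(0,0),0.8)/(c["img"],(0,0),0.6)/' h.py; python3 f.py
```

```text
lid_oval [([629.7, 268.2], 66.3, 0.009), ([631.7, 266.5], 64.1, 0.012), ([630.4, 267.3], 65.2, 0.036)]
jar_large [([640.0, 101.5], 4.8, 0.034), ([641.1, 99.9], 2.4, 0.016), ([640.5, 100.8], 4.4, 0.055)]
lid_large [([634.6, -100.4], 5.1, 0.019), ([636.8, -101.6], -0.0, 0.013), ([635.9, -100.9], 2.6, 0.051)]
lid_small [([636.9, -283.6], 3.7, 0.023), ([640.0, -285.0], -0.7, 0.017), ([638.8, -284.0], -0.6, 0.075)]
lid_square [([434.4, 307.7], 51.8, 0.02), ([436.3, 306.2], 51.6, 0.028), ([435.1, 307.2], 51.6, 0.053)]
jar_oval [([448.0, 105.4], -48.7, 0.014), ([449.0, 104.8], 131.3, 0.013), ([448.3, 105.2], 130.7, 0.03)]
jar_small [([434.8, -114.2], -1.9, 0.024), ([437.2, -115.5], -3.6, 0.038), ([435.4, -114.9], 7.1, 0.07)]
jar_square [([456.3, -309.9], 19.6, 0.016), ([458.3, -310.4], 108.9, 0.021), ([457.3, -310.3], 19.2, 0.043)]
```

Both cameras now agree to about 2 mm, with a constant bias between them. The terracotta heights, sizes and reach all check out. Now I work out the first move, to above the small lid.

```bash
cat > go.py <<'E'
import sys,numpy as np
from workcell import manip
from scipy.spatial.transform import Rotation as R
def st():
    s=manip.get_state();q=s["ee_rot"];r=R.from_quat([q[1],q[2],q[3],q[0]]);return s,r
def go(x,y,z,yaw):
    s,r=st();d=r.as_matrix().T@(np.array([x,y,z])/1000-s["eef_pos"])/.5
    cur=np.degrees(np.arctan2(r.as_matrix()[1,0],r.as_matrix()[0,0]))
    dy=(yaw-cur+90)%180-90
    print("t%.2f"%s["time"],"pos",(s["eef_pos"]*1000).round(1),"yaw %.2f"%cur,"F",np.round(s["ft_force"],1),"w %.4f"%s["gripper_width"],"gf %.1f"%s["gripper_force"],"tilt",(r.as_matrix()[:2,2]*57.3).round(2),"q6 %.2f"%s["qpos"][5])
    print("  shares",d.round(4),"turn %.4f"%(-dy/90),"rows>=",round(max(np.linalg.norm(d)*8,abs(dy)/10.7),1))
a=list(map(float,sys.argv[1:]))
for i in range(0,len(a),4): go(*a[i:i+4])
E
python3 go.py 638.8 -284 200 25 638.8 -284 97 25
```

```text
t0.10 pos [ 264.4 -566.2  291.7] yaw 25.03 F [ 0.3 -0.   0.6] w 0.0950 gf 0.0 tilt [-0.02  0.05] q6 -0.11
  shares [ 0.9173 -0.1944  0.1838] turn 0.0003 rows>= 7.6
t0.10 pos [ 264.4 -566.2  291.7] yaw 25.03 F [ 0.3 -0.   0.6] w 0.0950 gf 0.0 tilt [-0.02  0.05] q6 -0.11
  shares [ 0.9173 -0.1942  0.3898] turn 0.0003 rows>= 8.1
```

```bash
python3 -m pendant '[[[0.5,0.917,-0.194,0.1,0],[0.5,0.917,-0.194,0.1,0],[0.5,0.917,-0.194,0.1,0],[0.5,0.917,-0.194,0.1,0],[0.5,0.917,-0.194,0.12,0],[0.5,0.917,-0.194,0.15,0],[0.5,0.917,-0.194,0.18,0],[0.5,0.917,-0.194,0.184,0],[0.5,0.917,-0.194,0.184,0],[0.5,0.917,-0.194,0.184,0]]]'; python3 go.py 638.8 -284 97 25; python3 - <<'E'
from h import *
from workcell import manip
c=manip.capture("wrist");pickle.dump(c,open("pics/w1.pkl","wb"));cv2.imwrite("pics/w1.png",c["img"][:,:,::-1])
print(c["fx"],c["k1"],c["pose"].round(3).tolist());p=c["pose"]
for n,g in(("lid_small",(.6388,-.284,0)),):
    r=fit([c],n,list(g),yaw=False);print(n,r.x[:2].round(4),r.fun)
E
```

```text
time: 1.35
eef_pos: [0.6384, -0.2848, 0.2002]
ee_rot: [-0.0, 0.976, 0.217, -0.0]
ft_force: [-0.3, -0.5, 0.2]
gripper_width: 0.0474
gripper_force: 0.0
t1.35 pos [ 638.4 -284.8  200.2] yaw 25.03 F [-0.3 -0.5  0.2] w 0.0474 gf 0.0 tilt [-0.03 -0.  ] q6 0.62
  shares [ 0.0015 -0.0011  0.2065] turn 0.0004 rows>= 1.7
357.9349792129055 -0.06284715648050289 [[0.425, -0.871, -0.248, 0.708], [-0.905, -0.408, -0.117, -0.252], [0.001, 0.274, -0.962, 0.293], [0.0, 0.0, 0.0, 1.0]]
lid_small [ 0.6391 -0.2834] 0.05699871675660957
```

View pics/w1.png

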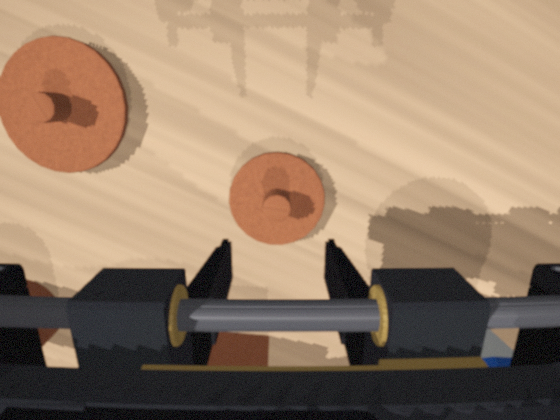

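The wrist view shows the small lid centred between the fingers, with its knob near (277,205) and the finger gap centred near column 278. Its fit of (639.1, -283.4) matches the two-camera value. Now I descend and grip.

```bash
python3 -m pendant '[[[0.5,0.001,-0.002,0.1,0],[0.5,0.001,-0.002,0.17,0],[0.5,0.001,-0.002,0.206,0],[0.5,0.001,-0.002,0.206,0],[0,0.001,-0.002,0.206,0],[0,0.001,-0.002,0.206,0],[0,0.001,-0.002,0.206,0],[0,0.001,-0.002,0.206,0],[0,0.001,-0.002,0.206,0],[0,0.001,-0.002,0.206,0]]]'; python3 go.py 638.8 -284 220 25
```

```text
time: 2.65
eef_pos: [0.6391, -0.2835, 0.0981]
ee_rot: [0.0, 0.976, 0.217, 0.0]
ft_force: [-2.1, 1.3, 5.6]
gripper_width: 0.0211
gripper_force: 30.0
t2.65 pos [ 639.1 -283.5   98.1] yaw 25.03 F [-2.1  1.3  5.6] w 0.0211 gf 30.0 tilt [ 0.06 -0.04] q6 0.62
  shares [-0.0009  0.0009 -0.2438] turn 0.0004 rows>= 2.0
```

```bash
python3 go.py 436.4 -114.5 220 25 436.4 -114.5 180 25; python3 -m pendant '[[[0,0,0,-0.05,0],[0,0,0,-0.12,0],[0,0,0,-0.22,0],[0,0,0,-0.244,0],[0,0,0,-0.244,0],[0,0,0,-0.244,0]]]'; python3 go.py 436.4 -114.5 175 25
```

```text
t2.65 pos [ 639.1 -283.5   98.1] yaw 25.03 F [-2.1  1.3  5.6] w 0.0211 gf 30.0 tilt [ 0.06 -0.04] q6 0.62
  shares [-0.2242 -0.4775 -0.2445] turn 0.0004 rows>= 4.7
t2.65 pos [ 639.1 -283.5   98.1] yaw 25.03 F [-2.1  1.3  5.6] w 0.0211 gf 30.0 tilt [ 0.06 -0.04] q6 0.62
  shares [-0.2243 -0.4776 -0.1645] turn 0.0004 rows>= 4.4
time: 3.4
eef_pos: [0.6384, -0.2831, 0.2175]
ee_rot: [-0.001, 0.976, 0.217, -0.001]
ft_force: [0.2, -0.2, -1.5]
gripper_width: 0.0216
gripper_force: 30.0
t3.40 pos [ 638.4 -283.1  217.5] yaw 25.03 F [ 0.2 -0.2 -1.5] w 0.0216 gf 30.0 tilt [-0.13  0.07] q6 0.62
  shares [-0.2233 -0.4762  0.0863] turn 0.0003 rows>= 4.3
```

```bash
python3 -m pendant '[[[0,-0.05,-0.1,0,0],[0,-0.1,-0.214,0,0],[0,-0.15,-0.32,0,0],[0,-0.2,-0.426,0,0],[0,-0.223,-0.476,0,0],[0,-0.223,-0.476,0,0],[0,-0.223,-0.476,0.04,0],[0,-0.223,-0.476,0.074,0],[0,-0.223,-0.476,0.074,0],[0,-0.223,-0.476,0.074,0]]]'; python3 go.py 436.4 -114.5 165 25 436.4 -114.5 162.5 25; python3 - <<'E'
from h import *
from workcell import manip
a=[]
for n in("scene","wrist"):
    c=manip.capture(n);pickle.dump(c,open(f"pics/p1{n}.pkl","wb"));a.append(c["img"][:,:,::-1])
u,v=proj(pickle.load(open("pics/p1scene.pkl","rb")),np.array([[.436,-.114,.07]]))[0].astype(int)
cv2.imwrite("pics/p1.png",np.hstack([cv2.resize(a[0][v-60:v+60,u-56:u+56],(392,420),interpolation=2),a[1][:,:400]]))
E
```

```text
time: 4.65
eef_pos: [0.4377, -0.1153, 0.1822]
ee_rot: [0.0, 0.976, 0.217, -0.0]
ft_force: [0.2, 0.1, -0.8]
gripper_width: 0.0212
gripper_force: 30.0
t4.65 pos [ 437.7 -115.3  182.2] yaw 25.01 F [ 0.2  0.1 -0.8] w 0.0212 gf 30.0 tilt [-0.01 -0.  ] q6 0.73
  shares [-0.0017 -0.0025  0.0345] turn 0.0001 rows>= 0.3
t4.65 pos [ 437.7 -115.3  182.2] yaw 25.01 F [ 0.2  0.1 -0.8] w 0.0212 gf 30.0 tilt [-0.01 -0.  ] q6 0.73
  shares [-0.0017 -0.0025  0.0395] turn 0.0001 rows>= 0.3
```

View pics/p1.png

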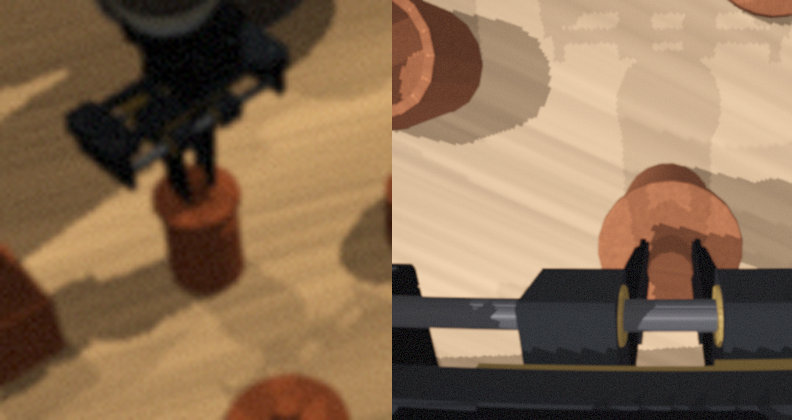

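The lid hangs level above the small jar and covers it concentrically, in the crop near (197,200) and in the wrist part near (670,240). I lower it slowly.

```bash
python3 -m pendant '[[[0,-0.002,-0.0025,0.015,0],[0,-0.002,-0.0025,0.026,0],[0,-0.002,-0.0025,0.032,0],[0,-0.002,-0.0025,0.036,0],[0,-0.002,-0.0025,0.036,0]]]'; python3 go.py 436.4 -114.5 163 25;  python3 -m pendant '[[[0,0,0,0.001,0],[0,0,0,0.002,0],[0,0,0,0.003,0],[0,0,0,0.003,0]]]'; python3 go.py 436.4 -114.5 163 25
```

```text
time: 5.38
eef_pos: [0.4357, -0.1142, 0.1641]
ee_rot: [-0.0, 0.976, 0.217, -0.0]
ft_force: [-0.4, 0.0, -1.2]
gripper_width: 0.0208
gripper_force: 30.0
t5.38 pos [ 435.7 -114.2  164.1] yaw 25.02 F [-0.4  0.  -1.2] w 0.0208 gf 30.0 tilt [-0.01 -0.  ] q6 0.73
  shares [0.0009 0.0012 0.0022] turn 0.0003 rows>= 0.0
time: 5.88
eef_pos: [0.4357, -0.1142, 0.163]
ee_rot: [0.0, 0.976, 0.217, 0.0]
ft_force: [-1.8, 1.0, 4.1]
gripper_width: 0.0209
gripper_force: 30.0
t5.88 pos [ 435.7 -114.2  163. ] yaw 25.03 F [-1.8  1.   4.1] w 0.0209 gf 30.0 tilt [ 0.02 -0.01] q6 0.73
  shares [0.0009 0.0012 0.    ] turn 0.0003 rows>= 0.0
```

Contact is at the expected height with 4 N. I release and move on to the large lid.

```bash
python3 -m pendant '[[[0.5,0,0,0,0],[0.5,0,0,0,0],[0.5,0,0,0,0],[0.5,0,0,0,0],[0.5,0,0,-0.03,0],[0.5,0,0,-0.12,0],[0.5,0,0,-0.12,0]]]'; python3 go.py 635.9 -100.9 200 25 635.9 -100.9 98 25
```

```text
time: 6.75
eef_pos: [0.4365, -0.1144, 0.2249]
ee_rot: [0.001, 0.976, 0.217, 0.002]
ft_force: [-0.1, 0.1, -0.9]
gripper_width: 0.0473
gripper_force: 0.0
t6.75 pos [ 436.5 -114.4  224.9] yaw 25.03 F [-0.1  0.1 -0.9] w 0.0473 gf 0.0 tilt [ 0.26 -0.11] q6 0.73
  shares [0.3727 0.1441 0.0515] turn 0.0003 rows>= 3.2
t6.75 pos [ 436.5 -114.4  224.9] yaw 25.03 F [-0.1  0.1 -0.9] w 0.0473 gf 0.0 tilt [ 0.26 -0.11] q6 0.73
  shares [0.372  0.1433 0.2555] turn 0.0003 rows>= 3.8
```

```bash
python3 -m pendant '[[[0.5,0.1,0.038,0,0],[0.5,0.2,0.077,0,0],[0.5,0.3,0.115,0.03,0],[0.5,0.373,0.144,0.06,0],[0.5,0.373,0.144,0.12,0],[0.5,0.373,0.144,0.19,0],[0.5,0.373,0.144,0.225,0],[0.5,0.373,0.144,0.23,0],[0.5,0.373,0.144,0.23,0]]]'; python3 go.py 635.9 -100.9 98 25
```

```text
time: 7.88
eef_pos: [0.6355, -0.1007, 0.1084]
ee_rot: [0.0, 0.976, 0.217, 0.0]
ft_force: [-0.1, 0.6, 0.5]
gripper_width: 0.0475
gripper_force: 0.0
t7.88 pos [ 635.5 -100.7  108.4] yaw 25.02 F [-0.1  0.6  0.5] w 0.0475 gf 0.0 tilt [ 0.06 -0.02] q6 0.87
  shares [0.0005 0.0008 0.0209] turn 0.0003 rows>= 0.2
```

```bash
python3 -m pendant '[[[0.5,0,0.001,0.015,0],[0.5,0,0.001,0.021,0],[0,0,0.001,0.021,0],[0,0,0.001,0.021,0],[0,0,0.001,0.021,0],[0,0,0.001,0.021,0],[0,0,0.001,0.021,0],[0,0,0.001,0.021,0]]]'; python3 go.py 635.9 -100.9 98 25;  python3 -m pendant '[[[0,0,0,-0.03,0],[0,0,0,-0.1,0],[0,0,0,-0.2,0],[0,0,0,-0.244,0],[0,0,0,-0.244,0],[0,0,0,-0.244,0]]]'; python3 go.py 640.5 100.8 180 25
```

```text
time: 8.88
eef_pos: [0.6355, -0.101, 0.0974]
ee_rot: [0.0, 0.976, 0.217, 0.0]
ft_force: [0.3, -0.1, 1.2]
gripper_width: 0.0212
gripper_force: 30.0
t8.88 pos [ 635.5 -101.    97.4] yaw 25.03 F [ 0.3 -0.1  1.2] w 0.0212 gf 30.0 tilt [ 0.02 -0.01] q6 0.87
  shares [ 0.0009  0.0002 -0.0012] turn 0.0003 rows>= 0.0
time: 9.62
eef_pos: [0.6349, -0.1009, 0.2184]
ee_rot: [-0.0, 0.976, 0.217, -0.001]
ft_force: [-0.1, -0.1, -1.1]
gripper_width: 0.021
gripper_force: 30.0
t9.62 pos [ 634.9 -100.9  218.4] yaw 25.03 F [-0.1 -0.1 -1.1] w 0.0210 gf 30.0 tilt [-0.08  0.01] q6 0.87
  shares [ 0.1808 -0.3607  0.0769] turn 0.0003 rows>= 3.3
```

```bash
python3 -m pendant '[[[0,0.05,-0.1,0,0],[0,0.1,-0.2,0,0],[0,0.15,-0.3,0,0],[0,0.18,-0.36,0,0],[0,0.18,-0.36,0.03,0],[0,0.18,-0.36,0.08,0],[0,0.18,-0.36,0.094,0],[0,0.18,-0.36,0.094,0],[0,0.18,-0.36,0.094,0]]]'; python3 go.py 640.3 100.7 153.5 25
```

```text
time: 10.75
eef_pos: [0.6411, 0.0998, 0.1728]
ee_rot: [0.0, 0.976, 0.216, 0.0]
ft_force: [0.0, 0.5, -0.9]
gripper_width: 0.0214
gripper_force: 30.0
t10.75 pos [641.1  99.8 172.8] yaw 24.99 F [ 0.   0.5 -0.9] w 0.0214 gf 30.0 tilt [ 0.05 -0.  ] q6 1.19
  shares [-0.0007 -0.0023  0.0385] turn -0.0001 rows>= 0.3
```

```bash
python3 -m pendant '[[[0,-0.001,-0.002,0.018,0],[0,-0.001,-0.002,0.028,0],[0,-0.001,-0.002,0.034,0],[0,-0.001,-0.002,0.0375,0],[0,-0.001,-0.002,0.0375,0]]]'; python3 -m pendant '[[[0,0,0,0.001,0],[0,0,0,0.002,0],[0,0,0,0.003,0],[0,0,0,0.003,0]]]'; python3 go.py 640.3 100.7 152.3 25
```

```text
time: 11.38
eef_pos: [0.6399, 0.1009, 0.1534]
ee_rot: [0.0, 0.976, 0.217, -0.0]
ft_force: [0.2, 0.1, -1.9]
gripper_width: 0.0216
gripper_force: 30.0
time: 11.88
eef_pos: [0.6399, 0.1009, 0.1524]
ee_rot: [0.0, 0.976, 0.217, 0.0]
ft_force: [-1.8, -0.1, 4.7]
gripper_width: 0.0215
gripper_force: 30.0
t11.88 pos [639.9 100.9 152.4] yaw 25.03 F [-1.8 -0.1  4.7] w 0.0215 gf 30.0 tilt [ 0.02 -0.01] q6 1.19
  shares [0.0005 0.0007 0.0002] turn 0.0003 rows>= 0.0
```

```bash
python3 -m pendant '[[[0.5,0,0,0,0],[0.5,0,0,0,0],[0.5,0,0,0,0],[0.5,0,0,0,0],[0.5,0,0,-0.03,0],[0.5,0,0,-0.13,0],[0.5,0,0,-0.13,0]]]'; python3 go.py 630.7 267.3 210 65.2
```

```text
time: 12.75
eef_pos: [0.6412, 0.1011, 0.2216]
ee_rot: [0.001, 0.976, 0.217, 0.004]
ft_force: [0.4, -0.4, 0.4]
gripper_width: 0.048
gripper_force: 0.0
t12.75 pos [641.2 101.1 221.6] yaw 25.03 F [ 0.4 -0.4  0.4] w 0.0480 gf 0.0 tilt [0.41 0.02] q6 1.19
  shares [ 0.1216 -0.3102  0.0232] turn -0.4463 rows>= 3.8
```

```bash
python3 -m pendant '[[[0.5,0.04,-0.1,0,-0.11],[0.5,0.08,-0.2,0,-0.22],[0.5,0.124,-0.309,0,-0.33],[0.5,0.124,-0.309,0.015,-0.446],[0.5,0.124,-0.309,0.015,-0.446],[0.5,0.124,-0.309,0.015,-0.446]]]'; python3 go.py 630.7 267.3 98 65.2; python3 - <<'E'
from h import *
from workcell import manip
c=manip.capture("wrist");pickle.dump(c,open("pics/w2.pkl","wb"));cv2.imwrite("pics/w2.png",c["img"][:,:,::-1])
for n,g in(("lid_oval",(.6307,.2673,1.138)),):
    r=fit([c],n,list(g));print(n,r.x[:2].round(4),np.degrees(r.x[2]),r.fun)
E
```

```text
time: 13.5
eef_pos: [0.6309, 0.2666, 0.2097]
ee_rot: [0.0, 0.844, 0.537, -0.0]
ft_force: [-0.6, -0.1, -0.1]
gripper_width: 0.0473
gripper_force: 0.0
t13.50 pos [630.9 266.6 209.7] yaw 64.89 F [-0.6 -0.1 -0.1] w 0.0473 gf 0.0 tilt [ 0.   -0.01] q6 0.74
  shares [ 0.0012 -0.001   0.2234] turn -0.0034 rows>= 1.8
lid_oval [0.6312 0.2682] 64.91411184763847 0.020429202623091874
```

View pics/w2.png

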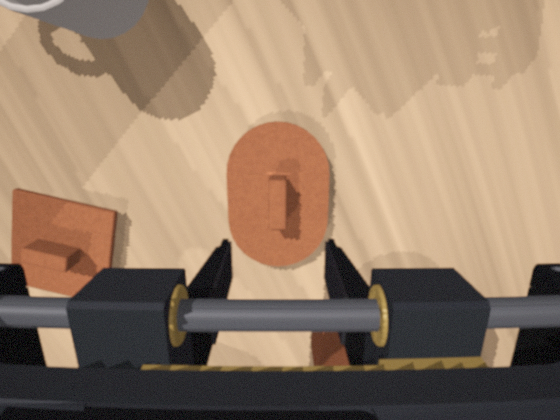

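The wrist view shows the oval lid at (278,195) with its bar upright between the fingers. The square lid at the left has its bar along about yaw 141 deg. I descend and grip.

```bash
python3 -m pendant '[[[0.5,0.001,-0.001,0.1,0],[0.5,0.001,-0.001,0.18,0],[0.5,0.001,-0.001,0.218,0],[0.5,0.001,-0.001,0.223,0],[0,0.001,-0.001,0.223,0],[0,0.001,-0.001,0.223,0],[0,0.001,-0.001,0.223,0],[0,0.001,-0.001,0.223,0],[0,0.001,-0.001,0.223,0],[0,0.001,-0.001,0.223,0]]]'; python3 go.py 630.7 267.3 98 65; python3 -m pendant '[[[0,0,0,-0.03,0],[0,0,0,-0.1,0],[0,0,0,-0.2,0],[0,0,0,-0.244,0],[0,0,0,-0.244,0],[0,0,0,-0.244,0]]]'; python3 go.py 448.4 105.2 180 130.8
```

```text
time: 14.8
eef_pos: [0.6306, 0.2679, 0.0985]
ee_rot: [0.0, 0.843, 0.539, 0.0]
ft_force: [-1.6, -0.4, 5.9]
gripper_width: 0.0138
gripper_force: 30.0
t14.80 pos [630.6 267.9  98.5] yaw 65.17 F [-1.6 -0.4  5.9] w 0.0138 gf 30.0 tilt [0.04 0.01] q6 0.74
  shares [-0.001   0.0006  0.0009] turn 0.0019 rows>= 0.0
time: 15.55
eef_pos: [0.63, 0.2677, 0.2189]
ee_rot: [-0.0, 0.843, 0.539, -0.001]
ft_force: [-0.8, -0.3, -0.9]
gripper_width: 0.0138
gripper_force: 30.0
t15.55 pos [630.  267.7 218.9] yaw 65.17 F [-0.8 -0.3 -0.9] w 0.0138 gf 30.0 tilt [-0.09 -0.03] q6 0.74
  shares [-0.4474 -0.1931  0.0786] turn -0.7293 rows>= 6.1
```

```bash
python3 -m pendant '[[[0,-0.07,-0.03,0,-0.11],[0,-0.15,-0.065,0,-0.22],[0,-0.25,-0.11,0,-0.33],[0,-0.35,-0.152,0,-0.44],[0,-0.448,-0.195,0,-0.55],[0,-0.448,-0.195,0,-0.66],[0,-0.448,-0.195,0.03,-0.73],[0,-0.448,-0.195,0.08,-0.73],[0,-0.448,-0.195,0.1,-0.73],[0,-0.448,-0.195,0.1,-0.73]]]'; python3 go.py 448.1 105.6 150.5 130.8; python3 - <<'E'
from h import *
from workcell import manip
c=manip.capture("wrist");pickle.dump(c,open("pics/w3.pkl","wb"));cv2.imwrite("pics/w3.png",c["img"][:,:,::-1])
E
```

```text
time: 16.8
eef_pos: [0.4477, 0.1054, 0.1692]
ee_rot: [-0.001, 0.416, 0.909, -0.001]
ft_force: [-0.6, 0.9, -1.5]
gripper_width: 0.0138
gripper_force: 30.0
t16.80 pos [447.7 105.4 169.2] yaw 130.86 F [-0.6  0.9 -1.5] w 0.0138 gf 30.0 tilt [-0.13 -0.02] q6 -0.63
  shares [-0.0004  0.001   0.0373] turn 0.0007 rows>= 0.3
```

View pics/w3.png

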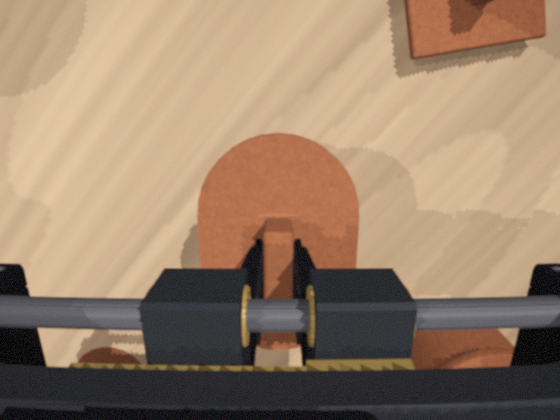

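The oval lid is centred at column 278, gripped squarely, and hides the jar under it. I lower it.

```bash
python3 -m pendant '[[[0,0,0.001,0.018,0],[0,0,0.001,0.028,0],[0,0,0.001,0.034,0],[0,0,0.001,0.0375,0],[0,0,0.001,0.0375,0]]]'; python3 -m pendant '[[[0,0,0,0.001,0],[0,0,0,0.002,0],[0,0,0,0.002,0]]]'; python3 go.py 448.1 105.6 149.4 130.8
```

```text
time: 17.48
eef_pos: [0.4483, 0.1058, 0.1512]
ee_rot: [0.0, 0.416, 0.909, -0.0]
ft_force: [0.3, -0.1, -1.1]
gripper_width: 0.0138
gripper_force: 30.0
time: 17.85
eef_pos: [0.4483, 0.1058, 0.1502]
ee_rot: [0.0, 0.416, 0.909, -0.0]
ft_force: [-0.4, 0.3, -1.5]
gripper_width: 0.014
gripper_force: 30.0
t17.85 pos [448.3 105.8 150.2] yaw 130.87 F [-0.4  0.3 -1.5] w 0.0140 gf 30.0 tilt [ 0.01 -0.  ] q6 -0.62
  shares [ 0.     -0.0006  0.0017] turn 0.0007 rows>= 0.0
```

```bash
python3 -m pendant '[[[0,0,0,0.001,0],[0,0,0,0.002,0],[0,0,0,0.002,0]]]'; python3 go.py 448.1 105.6 149.4 130.8
```

```text
time: 18.23
eef_pos: [0.4483, 0.1058, 0.1494]
ee_rot: [0.0, 0.416, 0.909, 0.0]
ft_force: [-0.8, 0.0, 4.6]
gripper_width: 0.0141
gripper_force: 30.0
t18.23 pos [448.3 105.8 149.4] yaw 130.87 F [-0.8  0.   4.6] w 0.0141 gf 30.0 tilt [ 0.01 -0.  ] q6 -0.62
  shares [-0.     -0.0005  0.    ] turn 0.0007 rows>= 0.0
```

```bash
python3 -m pendant '[[[0.5,0,0,0,0],[0.5,0,0,0,0],[0.5,0,0,0,0],[0.5,0,0,0,0],[0.5,0,0,-0.03,0],[0.5,0,0,-0.13,0],[0.5,0,0,-0.13,0],[0.5,0,0,-0.13,0]]]'; python3 go.py 435.4 307 210 141.6
```

```text
time: 19.23
eef_pos: [0.4481, 0.1058, 0.2139]
ee_rot: [0.0, 0.416, 0.909, -0.0]
ft_force: [-0.4, -0.3, 0.7]
gripper_width: 0.048
gripper_force: 0.0
t19.23 pos [448.1 105.8 213.9] yaw 130.87 F [-0.4 -0.3  0.7] w 0.0480 gf 0.0 tilt [ 0.   -0.01] q6 -0.62
  shares [0.3209 0.2442 0.0078] turn -0.1193 rows>= 3.2
```

```bash
python3 -m pendant '[[[0.5,0.09,0.07,0,0],[0.5,0.18,0.14,0,-0.05],[0.5,0.27,0.205,0.004,-0.1],[0.5,0.321,0.244,0.008,-0.119],[0.5,0.321,0.244,0.008,-0.119],[0.5,0.321,0.244,0.008,-0.119]]]'; python3 go.py 435.4 307 98 141.6; python3 - <<'E'
from h import *
from workcell import manip
c=manip.capture("wrist");pickle.dump(c,open("pics/w4.pkl","wb"));cv2.imwrite("pics/w4.png",c["img"][:,:,::-1])
r=fit([c],"lid_square",[.4354,.307,2.47]);print(r.x[:2].round(4),np.degrees(r.x[2]),r.fun)
E
```

```text
time: 19.98
eef_pos: [0.4353, 0.3063, 0.2092]
ee_rot: [-0.001, 0.329, 0.944, -0.001]
ft_force: [-0.4, -0.2, -0.3]
gripper_width: 0.0472
gripper_force: 0.0
t19.98 pos [435.3 306.3 209.2] yaw 141.56 F [-0.4 -0.2 -0.3] w 0.0472 gf 0.0 tilt [-0.09 -0.06] q6 -0.41
  shares [0.0005 0.0016 0.2225] turn -0.0005 rows>= 1.8
[0.4361 0.308 ] 141.5392298488181 0.04375118845851763
```

View pics/w4.png

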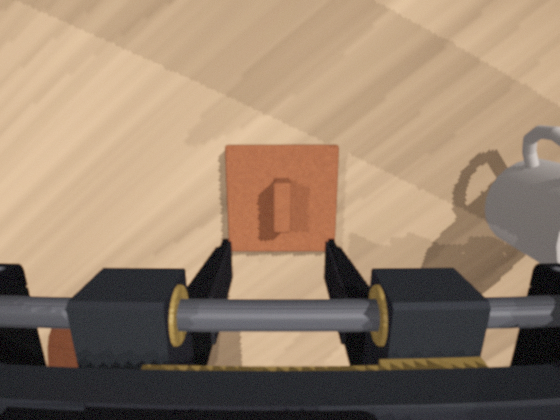

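The square lid is squared up at (282,198) with its bar between the fingers. I descend, grip and lift.

```bash
python3 -m pendant '[[[0.5,0.001,0.002,0.1,0],[0.5,0.001,0.002,0.18,0],[0.5,0.001,0.002,0.216,0],[0.5,0.001,0.002,0.222,0],[0,0.001,0.002,0.222,0],[0,0.001,0.002,0.222,0],[0,0.001,0.002,0.222,0],[0,0.001,0.002,0.222,0],[0,0.001,0.002,0.222,0],[0,0.001,0.002,0.222,0]]]'; python3 go.py 435.4 307 98 141.6; python3 -m pendant '[[[0,0,0,-0.03,0],[0,0,0,-0.1,0],[0,0,0,-0.2,0],[0,0,0,-0.25,0],[0,0,0,-0.25,0],[0,0,0,-0.25,0]]]'; python3 go.py 457.3 -310.2 220 109.2
```

```text
time: 21.28
eef_pos: [0.4359, 0.3082, 0.0996]
ee_rot: [0.0, 0.329, 0.944, 0.0]
ft_force: [0.9, -0.7, 5.5]
gripper_width: 0.0135
gripper_force: 30.0
t21.27 pos [435.9 308.2  99.6] yaw 141.58 F [ 0.9 -0.7  5.5] w 0.0135 gf 30.0 tilt [0.04 0.02] q6 -0.41
  shares [-0.0006 -0.0025  0.0033] turn -0.0002 rows>= 0.0
time: 22.02
eef_pos: [0.4354, 0.3079, 0.2234]
ee_rot: [-0.0, 0.329, 0.944, -0.001]
ft_force: [-0.6, -0.6, -2.0]
gripper_width: 0.0137
gripper_force: 30.0
t22.02 pos [435.4 307.9 223.4] yaw 141.58 F [-0.6 -0.6 -2. ] w 0.0137 gf 30.0 tilt [-0.06 -0.04] q6 -0.41
  shares [-0.8026 -0.9411  0.0076] turn 0.3597 rows>= 9.9
```

```bash
python3 -m pendant '[[[0,-0.05,-0.06,0,0],[0,-0.12,-0.141,0,0],[0,-0.2,-0.235,0,0.05],[0,-0.28,-0.329,0,0.1],[0,-0.36,-0.423,0,0.15],[0,-0.44,-0.517,0,0.2],[0,-0.52,-0.61,0,0.25],[0,-0.6,-0.704,0,0.3],[0,-0.68,-0.797,0,0.36],[0,-0.76,-0.891,0,0.36]]]'; python3 go.py 457.3 -310.2 180 109.2
```

```text
time: 23.28
eef_pos: [0.456, -0.279, 0.2227]
ee_rot: [-0.001, 0.58, 0.815, 0.0]
ft_force: [0.5, 0.7, -1.9]
gripper_width: 0.0135
gripper_force: 30.0
t23.27 pos [ 456.  -279.   222.7] yaw 109.08 F [ 0.5  0.7 -1.9] w 0.0135 gf 30.0 tilt [-0.11  0.09] q6 -1.01
  shares [-0.0599 -0.0178  0.0853] turn -0.0013 rows>= 0.8
```

```bash
python3 -m pendant '[[[0,-0.058,-0.017,0,0],[0,-0.058,-0.017,0.03,0],[0,-0.058,-0.017,0.07,0],[0,-0.058,-0.017,0.086,0],[0,-0.058,-0.017,0.086,0],[0,-0.058,-0.017,0.086,0]]]'; python3 go.py 457.3 -310.2 160 109.2; python3 - <<'E'
from h import *
from workcell import manip
a=[]
for n in("wrist","scene"):
    c=manip.capture(n);pickle.dump(c,open(f"pics/p5{n}.pkl","wb"));a.append(c)
u,v=proj(a[1],np.array([[.457,-.31,.08]]))[0].astype(int)
cv2.imwrite("pics/p5.png",np.hstack([cv2.resize(a[1]["img"][v-60:v+60,max(u-56,0):u+56,::-1],(392,420),interpolation=2),a[0]["img"][:,80:480,::-1]]))
E
```

```text
time: 24.02
eef_pos: [0.4583, -0.307, 0.1816]
ee_rot: [0.0, 0.579, 0.815, -0.0]
ft_force: [0.6, -0.4, -2.0]
gripper_width: 0.0141
gripper_force: 30.0
t24.02 pos [ 458.3 -307.   181.6] yaw 109.20 F [ 0.6 -0.4 -2. ] w 0.0141 gf 30.0 tilt [ 0.02 -0.02] q6 -1.05
  shares [-0.0053 -0.004   0.0431] turn 0.0000 rows>= 0.3
```

View pics/p5.png

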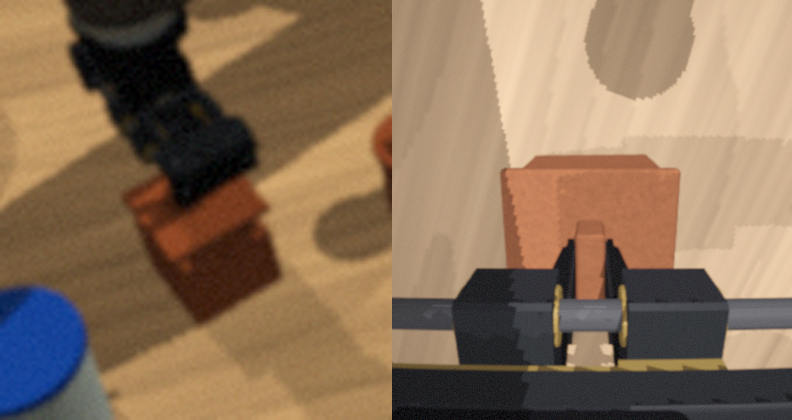

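The square lid is parallel to the jar edges, with the jar edge visible at the top near (590,160). I correct the 3 mm offset and lower it.

```bash
python3 -m pendant '[[[0,-0.005,-0.004,0.01,0],[0,-0.005,-0.004,0.028,0],[0,-0.005,-0.004,0.036,0],[0,-0.005,-0.004,0.042,0],[0,-0.005,-0.004,0.042,0],[0,-0.005,-0.004,0.042,0]]]'; python3 -m pendant '[[[0,0,0,0.001,0],[0,0,0,0.002,0],[0,0,0,0.002,0]]]'; python3 go.py 457.3 -310.2 158 109.2
```

```text
time: 24.88
eef_pos: [0.4571, -0.3103, 0.1604]
ee_rot: [0.0, 0.579, 0.815, -0.0]
ft_force: [0.2, 0.0, -2.1]
gripper_width: 0.0136
gripper_force: 30.0
time: 25.25
eef_pos: [0.457, -0.3103, 0.1592]
ee_rot: [0.0, 0.579, 0.815, -0.0]
ft_force: [0.4, -0.5, -1.9]
gripper_width: 0.014
gripper_force: 30.0
t25.25 pos [ 457.  -310.3  159.2] yaw 109.18 F [ 0.4 -0.5 -1.9] w 0.0140 gf 30.0 tilt [-0. -0.] q6 -1.05
  shares [-0.      0.0006  0.0025] turn -0.0003 rows>= 0.0
```

```bash
python3 -m pendant '[[[0,0,0,0.001,0],[0,0,0,0.002,0],[0,0,0,0.002,0]]]'; python3 go.py 457.3 -310.2 158 109.2
```

```text
time: 25.62
eef_pos: [0.4571, -0.3103, 0.1587]
ee_rot: [0.0, 0.579, 0.815, -0.0]
ft_force: [-1.2, 0.7, 5.5]
gripper_width: 0.0144
gripper_force: 30.0
t25.62 pos [ 457.1 -310.3  158.7] yaw 109.18 F [-1.2  0.7  5.5] w 0.0144 gf 30.0 tilt [ 0.02 -0.02] q6 -1.05
  shares [0.     0.0005 0.0013] turn -0.0002 rows>= 0.0
```

Seated at 5.5 N. I release, lift away and move the arm back to around its start position.

```bash
python3 -m pendant '[[[0.5,0,0,0,0],[0.5,0,0,0,0],[0.5,0,0,0,0],[0.5,0,0,0,0],[0.5,0,0,-0.03,0],[0.5,0,0,-0.13,0],[0.5,0,0,-0.25,0],[0.5,0,0,-0.3,0],[0.5,0,0,-0.3,0]]]'; python3 go.py 290 -540 300 109.2
```

```text
time: 26.75
eef_pos: [0.4572, -0.3104, 0.3109]
ee_rot: [0.002, 0.579, 0.815, -0.0]
ft_force: [0.1, 0.2, -0.8]
gripper_width: 0.0477
gripper_force: 0.0
t26.75 pos [ 457.2 -310.4  310.9] yaw 109.18 F [ 0.1  0.2 -0.8] w 0.0477 gf 0.0 tilt [ 0.2  -0.18] q6 -1.05
  shares [-0.3238 -0.4668  0.0221] turn -0.0002 rows>= 4.5
```

```bash
python3 -m pendant '[[[0.5,-0.07,-0.1,0,0],[0.5,-0.14,-0.2,0,0],[0.5,-0.21,-0.3,0,0],[0.5,-0.28,-0.4,0,0],[0.5,-0.32,-0.46,0,0],[0.5,-0.32,-0.46,0,0],[0.5,-0.32,-0.46,0,0]]]'; cat > chk.py <<'E'
from h import *
from workcell import manip
cs={n:manip.capture(n) for n in("top","scene")}
G={"small":(435.4,-114.9,0,72),"large":(640.5,100.8,0,62),"oval":(448.3,105.2,130.8,58),"square":(457.3,-310.2,19.3,66)}
for k,(x,y,w,h) in G.items():
    J=M["jar_"+k];M["on"]=J+[(o,a+h-7,b+h-7) for o,a,b in M["lid_"+k][1:]]
    M["li"]=[(o,a+h-7,b+h-7) for o,a,b in M["lid_"+k][1:]]
    for n,c in cs.items():
        p0=[x/1e3,y/1e3,np.radians(w) or .01]
        r=fit([c],"on",p0,yaw=k in("oval","square"));print(k,n,(r.x[:2]*1e3).round(1),np.degrees(r.x[2]).round(1),r.fun.round(3))
a=[]
for k,(x,y,w,h) in G.items():
    c=cs["scene"];u,v=proj(c,np.array([[x/1e3,y/1e3,h/1e3]]))[0].astype(int);a.append(cv2.resize(c["img"][v-40:v+40,u-50:u+50,::-1],(375,300),interpolation=2))
cv2.imwrite("pics/end.png",np.vstack([np.hstack(a[:2]),np.hstack(a[2:])]))
cv2.imwrite("pics/endtop.png",cv2.resize(cs["top"]["img"][90:300,80:500,::-1],(800,400)))
E
python3 chk.py
```

```text
time: 27.62
eef_pos: [0.2925, -0.5363, 0.3074]
ee_rot: [-0.001, 0.579, 0.815, 0.001]
ft_force: [0.5, -0.2, 0.1]
gripper_width: 0.048
gripper_force: 0.0
small top [ 435.1 -114. ] -1.9 0.015
small scene [ 436.6 -115.2] 3.6 0.032
large top [639.9 101.4] 5.9 0.022
large scene [641.2 100.2] 8.6 0.019
oval top [444.8 105.9] 129.4 0.011
oval scene [448.7 104.2] 130.8 0.018
square top [ 453.9 -310.9] 18.0 0.021
square scene [ 455.6 -311.7] 18.6 0.025
```

View pics/end.png

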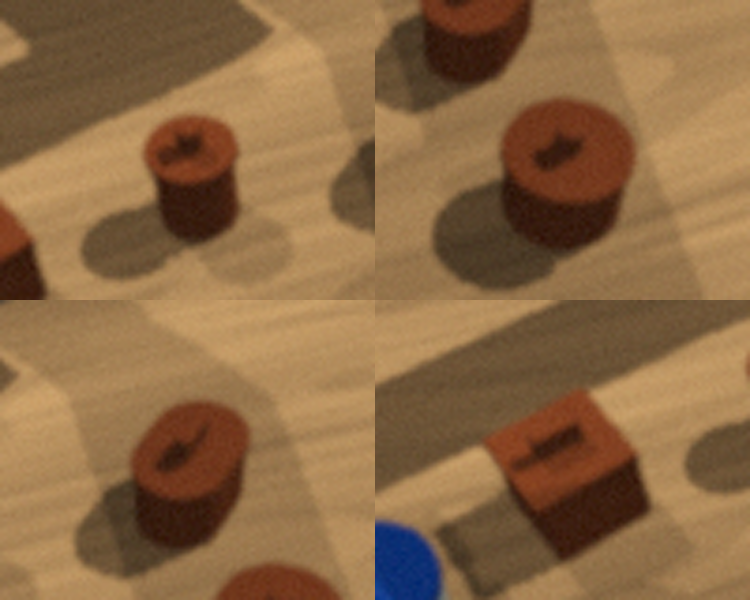

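View pics/endtop.png

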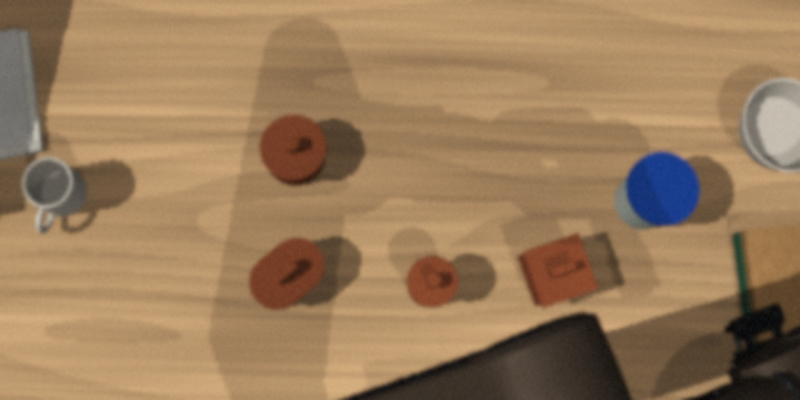

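The crops show all four lids seated flat with knobs up. I check the lid-to-jar offset separately, the square and oval in particular.

```bash
cat > rel.py <<'E'
from h import *
from workcell import manip
from scipy.optimize import minimize
cs={n:[manip.capture(n) for _ in range(3)] for n in("top","scene")}
for n in cs:
    c=dict(cs[n][0]);c["img"]=np.mean([q["img"] for q in cs[n]],0).round().astype(np.uint8);cs[n]=c
G={"small":(435.4,-114.9,0,72),"large":(640.5,100.8,0,62),"oval":(448.3,105.2,130.8,58),"square":(457.3,-310.2,19.3,66)}
for k,(x,y,w,h) in G.items():
    M["li"]=[(o,a+h-7,b+h-7) for o,a,b in M["lid_"+k][1:]];w=np.radians(w)
    W=[]
    for c in cs.values():
        m=draw(c,"jar_"+k,[x/1e3,y/1e3,w]);W.append((c,mask(c),cv2.dilate((m>0).astype(np.uint8),np.ones((17,17)))))
    for sel in (W[:1],W[1:],W):
        def cost(v): # jar xy(top cam), lid offset, yaws, scene bias
            s=0
            for c,m,ww in sel:
                b=v[6:8] if c is cs["scene"] and len(sel)>1 else [0,0]
                j=[x/1e3+(v[0]+b[0])/1e3,y/1e3+(v[1]+b[1])/1e3,w+v[4]/50]
                d=np.maximum(draw(c,"jar_"+k,j),draw(c,"li",[j[0]+v[2]/1e3,j[1]+v[3]/1e3,w+v[5]/50]))
                s+=((d-m)**2*ww).sum()
            return s
        n=8 if len(sel)>1 else 6
        r=minimize(cost,np.zeros(n),method="Nelder-Mead",options=dict(initial_simplex=np.vstack([np.zeros(n),np.eye(n)*3]),maxiter=900,xatol=.02,fatol=.01))
        print(k,"jar",r.x[:2].round(1),"lid off mm",r.x[2:4].round(1),"yaw j,l deg",np.degrees(r.x[4:6]/50).round(1),"cost",round(r.fun,1))
E
python3 rel.py
```

```text
small jar [-0.8 -0. ] lid off mm [-0.1  1.1] yaw j,l deg [-0.2  1.6] cost 9.6
small jar [-1.1  0.1] lid off mm [ 3.6 -0.4] yaw j,l deg [-3.1  1.7] cost 11.9
small jar [-1.6  0.3] lid off mm [1.  0.4] yaw j,l deg [0.5 1. ] cost 30.0
large jar [0.5 1.3] lid off mm [-2.1 -1. ] yaw j,l deg [2.7 0.4] cost 11.6
large jar [-0.4 -0.7] lid off mm [2.2 0.2] yaw j,l deg [ 3.7 -0.1] cost 11.7
large jar [-0.6  0.1] lid off mm [-0.5  0. ] yaw j,l deg [-0.6  1.7] cost 39.6
oval jar [-1.  -1.4] lid off mm [-2.4  1.7] yaw j,l deg [ 1.8 -2.3] cost 11.6
oval jar [ 1. -1.] lid off mm [-0.4  0.3] yaw j,l deg [1.  0.7] cost 16.3
oval jar [-1.8 -0.3] lid off mm [-1.9  1. ] yaw j,l deg [ 2.5 -1. ] cost 27.5
square jar [-0.9  0.1] lid off mm [-2.7 -0.9] yaw j,l deg [ 3.2 -0.7] cost 23.2
square jar [-0.  -1.1] lid off mm [-1.9 -0.9] yaw j,l deg [-0.5  1.2] cost 22.8
square jar [-2.9 -0.6] lid off mm [-0.5 -0.8] yaw j,l deg [ 0.9 -0.3] cost 52.2
```

Within about 2 mm of measurement noise, every lid is centred and aligned, and the jars haven't moved. I hand in.

```bash
python3 -c "
from workcell import manip
print(manip.finish_job())"
```

```text
the job is handed in; nothing more can be done
None
```

I put all four lids on their matching jars, knob up and set down gently at about 5 N. In the final pictures each sits flat and lined up with its jar to within about 2 to 3 mm, and I handed the job in at about 28 s; it gave no verdict.

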